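# Hold the cover plate over the vial block for screwing down

## Robot

A 6-joint arm with a two-finger parallel gripper is mounted at the origin on the work surface. World frame = base frame: x ahead of the robot, y to its left, z up, the work surface at z = 0. Lengths are in m, angles in rad, forces in N, time in s.
With the tool pointing down it reaches from about 0.15 to 0.775 m from the base axis. Payload 6.1 kg.
Tool frame: the origin (TCP) lies between the finger pads; the fingertips stand 14 mm ahead of it and the grasp point (between the pads) lies 5 mm behind it; z points along the fingers, y is the line along which they close (so a half turn about z gives the same grasp; the last joint's range is limited). The gripper opens to 85 mm and grips with 20 to 120 N. Pads are 22 mm wide; open, the fingers measure 114 mm over their backs; the gripper's body (76 mm by 85 mm) begins 54 mm behind the grasp point. The pads swing forward as they close: fully open they stand 13 mm farther back than shut.
Start: joints at [0, 0.126, -0.04, 1.405, 0, 1.571], TCP at [0.525, -0, 0.214] pointing down, gripper open.
Joint ranges: [-2.72, 2.72], [-0.95, 1.95], [-1.27, 1.35], [-1.78, 2.02], [-1.46, 1.47], [-3.14, 3.14]. Speed limits (rad/s): [2.39, 2.39, 3.01, 3.14, 3.14, 3.14].

## Interface

Orientations are given as a unit quaternion [x, y, z, w].
In Python, from cell import arm gives the robot as it stands.
- The arm moves only by the shell command python3 -m inch 'ROWS' [FORCE]. ROWS is JSON, a list of rows, each an object with "translation": the shift along the world's x, y, z in units of 0.25 m (1.0 is 0.25 m), a list of three; "yaw": the turn about the world's z in units of pi/2 rad (1.0 is pi/2 rad); "jaw": the opening, from 0 (shut) to 1 (fully open). In form: [{"translation": [x, y, z], "yaw": yaw, "jaw": jaw}, ...]. A call has 1 to 20 rows; each row is the pose to reach, as a shift and turn from the pose commanded when the call began; what a row does not reach only later rows make up. A row lasts 1/8 s, in which the tool goes at most 62.5 mm and 10.7 degrees, less where a joint would pass 70% of its speed; a pose out of reach is approached as far as the arm can. A call with a number of a shift or a turn outside -1 to 1 is refused whole. A call with a gripper value outside its range is refused whole. The fingers move at their own pace and stop on an object; FORCE is the grip in N (left out, the last holds). Time passes only in rows, so rows that repeat a pose let the fingers close. It gives the time, the measured TCP pose, the force, the opening and the grip force at its end, in the units of the state.
- arm.get_state(): the state, without advancing time (a new reading comes with each control period).
- arm.read_camera(name): name is "scene" or "side" or "wrist"; returns (picture, depth): 384x512x3 uint8, red, green, blue; 384x512 float32, m along the optical axis (not along the pixel's ray), 0 where there is no reading.
- arm.calibration(name): a dict with "camera_matrix" (3x3 intrinsics, pixels), "D" ([k1, k2, p1, p2, k3] as OpenCV has them; the pictures are not rectified), "R" (3x3) and "t" (3): a world point X has camera coordinates R X + t; the wrist camera has in their place "T_tool_cam" (4x4, takes a point from camera to tool coordinates, whose origin is the TCP and whose axes are the flange's). Camera axes: x right, y down, z forward; pixel columns grow to the right and rows downward; lengths in m; the calibration is good to about 2 mm. A picture is of the moment at which its call begins: read the wrist's pose just before it. calibration takes no time and is no camera call.
- arm.finish_job(): hands the job in; it is judged then, once.
Trained networks look in the newest picture that a camera, given by its name, has taken for a name from the list of things; names that differ only in an ending like _2 or _b are one class to them, and where a whole thing is asked for, a point or a joint stands for the part that bears it (a point fixed in the world has none). Each returns a list of dicts, best first, with "score" (0 to 1); they miss things now and then, are a little off and sometimes report something else, mostly with a low value. They report only what shows in the picture. A call takes as long as a camera call. They do not tell look-alikes from the thing itself.
- arm.spot_in(camera, query): "rect" ([left, top, width, height] as shares, 0 to 1, of the picture: columns of its width, rows of its height, round what is visible of it).
The state is a dict: "clock": time; "qpos": joint angles; "joint_velocities": joint speeds; "joint_efforts": joint torques, N m; "eef_pos": TCP position; "eef_rot": TCP orientation; "ft_force": force on the tool from outside, world axes, zero at the start; "torque": the same for the moment, N m; "opening": finger opening in m; "grasp_force": force on a finger pad.
Only numpy, scipy, OpenCV 4.12 (cv2) and the standard library are available. Lean on these libraries where they do the work, as an engineer would, in place of code of your own. Each camera call takes 0.05 s, during which the arm holds its last target. There are 200 camera calls.

## Task

First take the small aluminium filter cup that was left standing on the vial block and put it in the open grey tray. Then pick up the T-shaped steel cover plate by its handle and hold it level and still about 15 mm above the vial block, the same way round as the block, with its three screw holes lined up over the three threaded holes so that a colleague can drop the screws in. Finish while still holding it there: do not set it on the block or let go, and leave the blue vial rack, the vial and the screwdriver where they are.

Things in the scene. Friction and masses are not known exactly. Their poses are not given: they have to be found in the camera images.
- block: Vial block: T-shaped aluminium block 45 mm high, fixed; position and yaw vary. Origin on its underside, z up. Head: own x -60 to +45, y -50 to +50 mm; tongue: x 45 to 95, y -22 to +22 mm. Three 8 mm threaded holes in the top at (x, y) = (-45, 35), (-45, -35) in the head and (75, 0) mm in the tongue. Six green vial caps lie flush in its top (1.5 mm proud at most).
- block_top (a point): The point of the block's top face straight above the block's origin (45 mm above the bench), axes as the block.
- thread0 (a point): Mouth of the threaded hole in the block's head on the +y side, on the top face.
- thread1 (a point): Mouth of the threaded hole in the block's head on the -y side, on the top face.
- thread2 (a point): Mouth of the threaded hole in the block's tongue, on the top face.
- cover: Cover: loose T-shaped steel plate 6 mm thick, about 0.3 kg, flat on the bench. Origin on its underside below the handle's middle, z up. Outline and hole centres in own x, y are those of the block, holes 16 mm: origins in line and same yaw, the holes match. Black bridge handle: bar 74 (x) x 14 (y) x 14 mm, centre 40 mm above the underside; held by its middle the plate hangs level.
- handle (a point): Centre of the cover's handle bar, 40 mm above the plate's underside, the point to grip (fingers close along the cover's y). 27 mm are free between bar and plate.
- hole0 (a point): Centre of the cover's head hole on its +y side, on the underside; belongs over thread0.
- hole1 (a point): Centre of the cover's head hole on its -y side, on the underside; belongs over thread1.
- hole2 (a point): Centre of the cover's tongue hole, on the underside; belongs over thread2.
- cup: Filter cup: solid round aluminium piece, 26 mm diameter and 34 mm high, with a thin stem (6 mm diameter) up to 56 mm; about 40 g. It stands upright, loose, near the middle of the block's top between the vial caps. Grip the round body. Origin: centre of its underside.
- tray: Grey plastic open tray, 150 (own x) x 120 (own y) x 30 mm high, wall and floor 4 mm thick, fixed to the bench, empty. Origin: centre of its underside, on the bench. The tray and the cover lie to the left and right of the block, either way round.
- vial_rack: Bystander: blue vial rack, 90 x 110 x 35 mm (caps to 55 mm), loose, on the far left. Origin: centre of its underside.
- vial: Bystander: glass vial with a green cap, 28 mm diameter, 55 mm high, standing on the near left of the block. Origin: centre of its underside.
- driver: Bystander: screwdriver about 170 mm long lying on the far right. Origin: below its middle, at the bench.
Mind the look-alikes: they are no part of the job. Leave any red look-alike of the cover alone. What is shaped like the cup but purple is not meant.

How it is judged:
On the way, in this order (a step that is already met when the one before it is completed fails the run):
1. the filter cup lies in the tray, let go, while the cover is still on the bench (x of cup in the frame of tray between -0.075 and 0.075 m and y of cup in the frame of tray between -0.06 and 0.06 m and height (world z) of cup below 0.03 m and contact force between cup and the fingers below 0.1 N and height (world z) of cover below 0.02 m), for 0.2 s.
2. the cover is lifted off the bench in the gripper (height (world z) of cover above 0.03 m and contact force between cover and the fingers above 1 N), for 0.2 s.
At the end, for the whole second after the job is handed in: The fingers hold the cover still and level (within 0.06 rad), its underside 6 to 25 mm above the block's top, not touching it, each hole within 4 mm sideways of its threaded hole; the filter cup lies at rest in the tray (horizontal distance between hole0 and thread0 below 0.004 m and horizontal distance between hole1 and thread1 below 0.004 m and horizontal distance between hole2 and thread2 below 0.004 m and z of cover in the frame of block_top between 0.006 and 0.025 m and angle between cover's own z axis and vertical below 0.06 rad and contact force between cover and the fingers above 1 N and contact force between cover and block below 0.1 N and linear speed of cover below 0.02 m/s and angular speed of cover below 0.1 rad/s and x of cup in the frame of tray between -0.075 and 0.075 m and y of cup in the frame of tray between -0.06 and 0.06 m and height (world z) of cup below 0.03 m and contact force between cup and the arm below 0.1 N and linear speed of cup below 0.05 m/s); the arm keeps its last pose, push and grip.
It fails at once if the vial rack, the vial or the screwdriver is moved by more than 30 mm (distance of any of vial_rack, vial, driver from where it was at the start of the episode above 0.03 m).
It also fails if it takes over 53 s, if anything falls off the work surface, if the arm or the gripper's body presses on something with over 40 N, if the wrist force passes 120 N, or if a joint passes its speed limit or range.

## Working session

There is one attempt and no reset: what is moved stays moved. The work goes in short steps, Python scripts to look and compute and a shell command to move; the robot and the scene stay as the last step left them, time stands still between calls to the robot, and variables do not carry over. Pictures are saved under pics/ and viewed, at most 10 in all, crops included, and the job is handed in when it is done.

```bash
mkdir -p pics; ls
cat > h.py <<'E'
import numpy as np, cv2
from cell import arm
from scipy.spatial.transform import Rotation as Ro
def cam(name):
    s=arm.get_state(); p,d=arm.read_camera(name); c=arm.calibration(name)
    K=np.array(c['camera_matrix']);D=np.array(c['D'])
    if 'R' in c:
        R=np.array(c['R']);t=np.array(c['t']); Rw=R.T; tw=-R.T@t
    else:
        T=np.array(c['T_tool_cam']); Rt=Ro.from_quat(s['eef_rot']).as_matrix()
        Rw=Rt@T[:3,:3]; tw=Rt@T[:3,3]+np.array(s['eef_pos'])
    return p,d,K,D,Rw,tw
def cloud(c):
    p,d,K,D,Rw,tw=c
    h,w=d.shape
    uv=np.stack(np.meshgrid(np.arange(w),np.arange(h)),-1).reshape(-1,1,2).astype(np.float32)
    n=cv2.undistortPoints(uv,K,D).reshape(h,w,2)
    P=np.dstack([n[...,0]*d,n[...,1]*d,d])@Rw.T+tw
    P[d<=0]=np.nan
    return P
def save(p,f,s=1.5): cv2.imwrite('pics/'+f,cv2.resize(p[...,::-1],None,fx=s,fy=s))
E
python3 - <<'E'
from h import *
a=cam('scene'); b=cam('side')
im=np.hstack([a[0],b[0]]); 
save(a[0],'scene.png')
for n,c in (('scene',a),('side',b)):
    P=cloud(c)
    for q in ['block','cover','handle','cup','tray','vial','vial_rack','driver']:
        for r in arm.spot_in(n,q)[:3]:
            x,y,w,h=np.array(r['rect'])*[512,384,512,384]
            cx,cy=int(x+w/2),int(y+h/2)
            print(n,q,round(r['score'],2),np.round([x,y,w,h]),P[cy,cx].round(3))
np.savez('s0.npz',a=a[0],P=cloud(a),b=b[0],Q=cloud(b))
print(arm.get_state())
E
```

```text
pics
scene block 0.83 [288. 181.  36.  56.] [0.537 0.033 0.044]
scene cover 0.75 [185. 147.  35.  36.] [ 0.513 -0.345  0.024]
scene cover 0.69 [145. 112.  38.  26.] [ 0.397 -0.604  0.006]
scene cover 0.67 [200. 112.  41.  22.] [ 0.281 -0.43   0.007]
scene handle 0.92 [200. 114.  41.  22.] [ 0.289 -0.42   0.007]
scene handle 0.88 [184. 148.  37.  38.] [ 0.512 -0.348  0.012]
scene handle 0.62 [147. 118.  40.  22.] [ 0.409 -0.584  0.007]
scene cup 0.52 [340. 212.   6.  16.] [0.508 0.139 0.027]
scene cup 0.48 [307. 194.   8.  12.] [0.517 0.036 0.069]
scene tray 0.87 [379. 221.  71.  62.] [0.498 0.345 0.004]
scene vial 0.42 [357. 186.  10.  21.] [0.41  0.158 0.044]
scene vial_rack 0.91 [314. 276.  53.  52.] [0.757 0.22  0.054]
scene driver 0.63 [155. 229.  64.  21.] [ 0.774 -0.213  0.022]
side block 0.56 [198. 170.  47.  40.] [ 0.492 -0.005  0.046]
side cover 0.75 [277. 338.  68.  45.] [ 0.389 -0.611  0.006]
side cover 0.74 [196. 296.  70.  48.] [ 0.287 -0.418  0.007]
side cover 0.56 [268. 247.  34.  48.] [ 0.469 -0.389  0.049]
side handle 0.68 [265. 249.  39.  43.] [ 0.471 -0.386  0.049]
[... 676 characters left out ...]
 'qpos': array([-3.61954474e-05,  1.25789838e-01, -3.96104481e-02,  1.40538182e+00,
        3.03493439e-06,  1.57083921e+00]), 'joint_velocities': array([-0.00196868, -0.00054773, -0.00047903,  0.00104849, -0.00082657,
        0.00106982]), 'joint_efforts': array([-7.70003917e-04, -4.35692632e+01,  3.53089643e+01,  1.07491262e-03,
        2.69116228e-06,  6.04667036e-06]), 'eef_pos': array([ 5.24986855e-01, -1.80528066e-05,  2.13995073e-01]), 'eef_rot': array([7.07134740e-01, 7.07078821e-01, 6.10145928e-06, 3.95540295e-06]), 'ft_force': array([-0.88721927, -0.15088004,  0.77273073]), 'torque': array([ 0.00923012,  0.03907842, -0.03102068]), 'grasp_force': 0.0, 'opening': 0.08543745471229279}
```

View pics/scene.png

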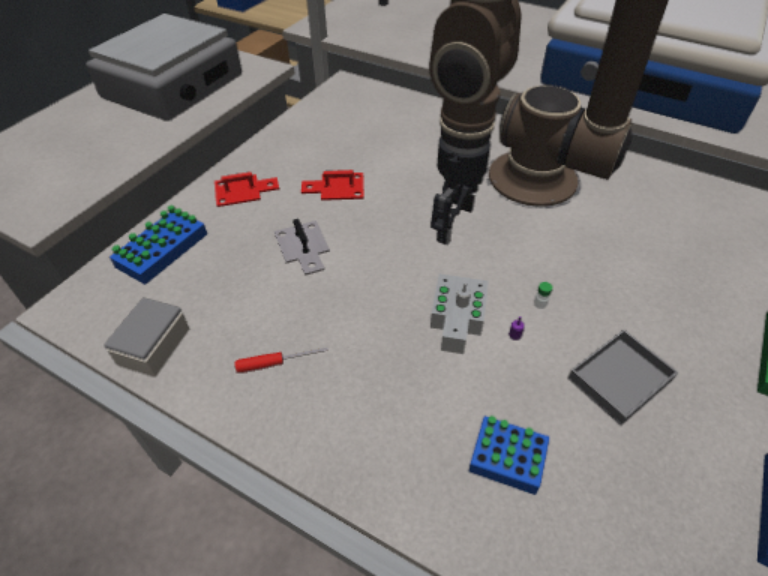

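The scene shows the block at (460,310) with the silver cup on it at (463,294), and the tray at (623,375). Covers: grey steel at (303,245), red at (247,188) and (337,185). The grey one is the one meant. Cups: silver on the block at (463,294), purple on the bench at (517,328). The silver one is meant, and a wrist view should confirm both picks.

Run:
```python
from h import *
z=np.load('s0.npz')
for nm,im,P in(('scene',z['a'],z['P']),('side',z['b'],z['Q'])):
    def reg(lo,hi,lab):
        m=np.all((P>lo)&(P<hi),-1); q=P[m]
        if len(q)>5:
            r=cv2.minAreaRect((q[:,:2]*1000).astype(np.float32)); print(nm,lab,m.sum(),q.mean(0).round(4),r)
    reg([.4,-.08,.055],[.62,.09,.13],'cup')
    reg([.4,-.12,.035],[.62,.11,.05],'blocktop')
    reg([.36,.22,.02],[.65,.5,.04],'trayrim')
    reg([.38,-.5,.004],[.62,-.27,.012],'cover')
    reg([.38,-.5,.03],[.62,-.27,.06],'handle')
    reg([.46,.1,.01],[.56,.17,.08],'purple')
    reg([.36,.12,.02],[.46,.2,.08],'vial')
c=cam('wrist'); np.savez('w0.npz',a=c[0],P=cloud(c)); 
s=z['a'][125:240,170:355]; s=cv2.resize(s,None,fx=4,fy=4,interpolation=cv2.INTER_CUBIC)[:400]
w=cv2.resize(c[0],(512,384)); 
cv2.imwrite('pics/w0.png',w[...,::-1]); cv2.imwrite('pics/crop.png',s[...,::-1])
```

```text
scene cup 96 [0.5143 0.0303 0.0741] ((511.18536376953125, 29.702098846435547), (22.15638542175293, 25.34283447265625), 27.409841537475586)
scene blocktop 1117 [0.5161 0.0256 0.0448] ((518.9659423828125, 26.529163360595703), (159.66148376464844, 100.05268859863281), 17.767641067504883)
scene trayrim 497 [0.502  0.3413 0.0272] ((499.0732421875, 342.03521728515625), (121.04224395751953, 153.26744079589844), 66.05469512939453)
scene cover 613 [ 0.4989 -0.3592  0.0062] ((488.5899658203125, -387.16650390625), (217.35008239746094, 209.71875), 89.23502349853516)
scene handle 80 [ 0.494  -0.3637  0.0446] ((490.64892578125, -366.88714599609375), (75.0550537109375, 14.171152114868164), 51.07039260864258)
scene purple 102 [0.5017 0.1412 0.0291] ((498.6431884765625, 139.99600219726562), (25.51636505126953, 21.334543228149414), 79.32422637939453)
scene vial 123 [0.4031 0.1581 0.043 ] ((400.0522766113281, 157.62399291992188), (25.430036544799805, 26.312719345092773), 64.23217010498047)
side cup 72 [0.5057 0.0197 0.0731] ((506.3146667480469, 22.722145080566406), (22.649078369140625, 23.6224498748779
[... 169 characters left out ...]
 trayrim 223 [0.4938 0.3378 0.0261] ((497.15423583984375, 340.4949951171875), (131.91172790527344, 151.1649169921875), 66.11485290527344)
side cover 1137 [ 0.4929 -0.366   0.0067] ((500.6705627441406, -385.00958251953125), (236.16244506835938, 228.29029846191406), 0.5268217921257019)
side handle 123 [ 0.4878 -0.3742  0.0466] ((490.205322265625, -370.99267578125), (75.01849365234375, 13.705588340759277), 53.63025665283203)
side purple 62 [0.4939 0.1301 0.0285] ((494.86126708984375, 131.35963439941406), (22.908803939819336, 22.614816665649414), 71.23306274414062)
side vial 87 [0.3952 0.1476 0.0427] ((396.1244201660156, 150.201171875), (27.48062515258789, 25.694557189941406), 72.40890502929688)
```

View pics/w0.png

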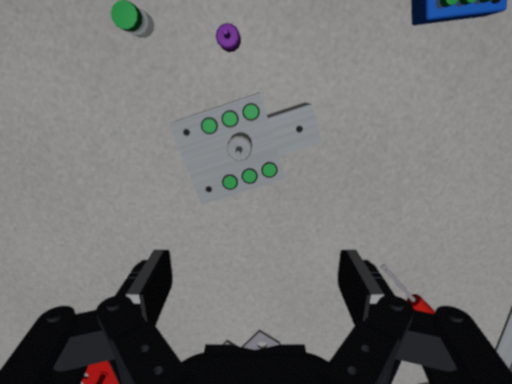

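View pics/crop.png

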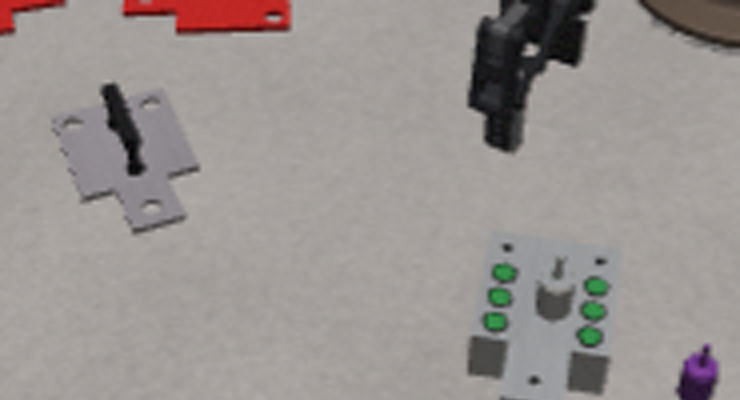

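The wrist view shows the block's threads at (186,132), (208,189) and (299,129), with the silver cup at (239,148). The crop confirms the grey steel T cover with its black handle, and the silver cup with the purple one apart.

```bash
cat >> h.py <<'E'
def ray(c,uv,z):
    p,d,K,D,Rw,tw=c
    n=cv2.undistortPoints(np.array(uv,np.float32).reshape(-1,1,2),K,D).reshape(-1,2)
    v=np.c_[n,np.ones(len(n))]@Rw.T
    return tw+v*((z-tw[2])/v[:,2])[:,None]
def darkc(im,u,v,r=7,sign=-1):
    g=cv2.cvtColor(im,cv2.COLOR_RGB2GRAY).astype(float)[v-r:v+r+1,u-r:u+r+1]
    w=np.clip(sign*(g-np.median(g))-25,0,None); yy,xx=np.mgrid[-r:r+1,-r:r+1]
    return [u+(w*xx).sum()/w.sum(),v+(w*yy).sum()/w.sum()]
def fit(W,L):
    W=np.array(W)[:,:2];L=np.array(L);a=W-W.mean(0);b=L-L.mean(0)
    th=np.arctan2((b[:,0]*a[:,1]-b[:,1]*a[:,0]).sum(),(a*b).sum())
    R=np.array([[np.cos(th),-np.sin(th)],[np.sin(th),np.cos(th)]])
    o=W.mean(0)-R@L.mean(0); return o,th,np.linalg.norm(W-o-L@R.T,axis=1)
H=[[-.045,.035],[-.045,-.035],[.075,0]]
E
python3 - <<'E'
from h import *
c=cam('wrist')
uv=[darkc(c[0],*p) for p in((186,132),(208,189),(299,129))]
W=ray(c,uv,.045); print(uv,W.round(4)); o,th,e=fit(W,H); print('block',o,th,np.degrees(th),e)
print('cup',ray(c,[[239,148]],.079), ray(c,[[239,149]],.101))
print(arm.get_state()['eef_pos'], c[5])
E
```

```text
[[np.float64(186.02364864864865), np.float64(131.8947072072072)], [np.float64(208.32074303405574), np.float64(188.7498452012384)], [np.float64(298.94015748031495), np.float64(128.64356955380578)]] [[ 0.4492  0.0398  0.045 ]
 [ 0.4708 -0.0268  0.045 ]
 [ 0.5743  0.0433  0.045 ]]
block [0.50285621 0.02030399] 0.31181390768473816 17.865620903817362 [5.29702250e-05 4.65331418e-06 4.97745904e-05]
cup [[0.50952889 0.02820815 0.079     ]] [[0.51065473 0.03151455 0.101     ]]
[ 5.24962261e-01 -5.53232429e-07  2.13967406e-01] [0.52488343 0.08542385 0.37505557]
```

```bash
python3 -m inch '[{"translation":[-0.062,0.112,-0.1],"yaw":0,"jaw":1},{"translation":[-0.062,0.112,-0.25],"yaw":0,"jaw":1},{"translation":[-0.062,0.112,-0.4],"yaw":0,"jaw":1},{"translation":[-0.062,0.112,-0.5],"yaw":0,"jaw":1},{"translation":[-0.062,0.112,-0.6],"yaw":0,"jaw":1},{"translation":[-0.062,0.112,-0.6],"yaw":0,"jaw":1},{"translation":[-0.062,0.112,-0.6],"yaw":0,"jaw":1},{"translation":[-0.062,0.112,-0.6],"yaw":0,"jaw":0},{"translation":[-0.062,0.112,-0.6],"yaw":0,"jaw":0},{"translation":[-0.062,0.112,-0.6],"yaw":0,"jaw":0},{"translation":[-0.062,0.112,-0.6],"yaw":0,"jaw":0},{"translation":[-0.062,0.112,-0.6],"yaw":0,"jaw":0},{"translation":[-0.062,0.112,-0.6],"yaw":0,"jaw":0},{"translation":[-0.062,0.112,-0.6],"yaw":0,"jaw":0}]' 30
```

```text
clock: 2.75
eef_pos: [0.5095, 0.028, 0.064]
eef_rot: [0.707, 0.707, 0.0, -0.0]
ft_force: [-0.8, -0.3, 1.1]
opening: 0.0048
grasp_force: 29.3
```

Run:
```python
from h import *
c=cam('side'); w=cam('wrist')
s=cv2.resize(c[0][140:230,160:280],(480,360),interpolation=cv2.INTER_CUBIC)
w=cv2.resize(w[0],None,fx=.6,fy=.94)
cv2.imwrite('pics/g1.png',np.hstack([s,w[:360]])[...,::-1])
```

```text
(no output)
```

View pics/g1.png

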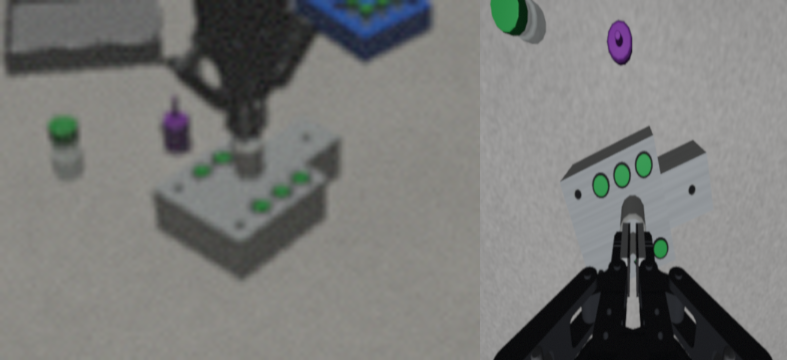

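The fingers closed to 5 mm and the cup still stands upright. I can't tell from this whether they hold the stem or missed, so I'll check with depth.

Run:
```python
from h import *
for n in('side','wrist','scene'):
    c=cam(n); P=cloud(c)
    for lo in np.arange(.049,.12,.008):
        m=np.all((P>[.47,-.01,lo])&(P<[.55,.08,lo+.008]),-1); q=P[m]
        if len(q): 
            v,u=np.nonzero(m); print(n,lo.round(3),len(q),q[:,:2].min(0).round(3),q[:,:2].max(0).round(3),u.mean().round(),v.mean().round(),np.median(c[0][m],0))
```

```text
side 0.049 11 [0.497 0.008] [0.513 0.023] 222.0 183.0 [78. 78. 75.]
side 0.057 11 [0.496 0.011] [0.517 0.021] 222.0 181.0 [74. 74. 70.]
side 0.065 17 [0.496 0.011] [0.516 0.031] 221.0 179.0 [77. 76. 74.]
side 0.073 24 [0.497 0.012] [0.52  0.031] 222.0 176.0 [111.  112.5 107.5]
side 0.081 8 [0.496 0.014] [0.516 0.033] 222.0 174.0 [90.5 90.5 90.5]
side 0.089 20 [0.494 0.012] [0.522 0.03 ] 222.0 173.0 [63.  63.5 62. ]
side 0.097 20 [0.493 0.014] [0.524 0.036] 222.0 170.0 [51.5 51.5 49. ]
side 0.105 23 [0.493 0.012] [0.524 0.032] 221.0 169.0 [50. 49. 48.]
side 0.113 17 [0.495 0.015] [0.527 0.031] 223.0 166.0 [55. 57. 56.]
wrist 0.049 187 [ 0.497 -0.007] [0.54  0.041] 254.0 214.0 [63. 64. 63.]
wrist 0.057 199 [0.497 0.032] [0.521 0.041] 254.0 219.0 [62. 63. 63.]
wrist 0.065 236 [0.497 0.032] [0.521 0.041] 254.0 225.0 [63.  63.  62.5]
wrist 0.073 478 [0.497 0.029] [0.522 0.041] 254.0 234.0 [119. 121. 120.]
wrist 0.081 193 [0.496 0.029] [0.523 0.041] 254.0 244.0 [70. 71. 71.]
wrist 0.089 479 [0.494 0.029] [0.525 0.041] 255.0 249.0 [49. 51. 53.]
wrist 0.097 612 [0.493 0.026] [0.526 0.041] 254.0 258.0 [47.5 48.  49. ]
wrist 0.105 592 [0.493 0.035] [0.526 0.041] 254.0 264.0 [24.  25.  25.5]
wrist 0.113 786 [0.493 0.017] [0.526 0.041] 255.0 282.0 [50.5 51.  52. ]
scene 0.049 20 [0.482 0.013] [0.544 0.077] 308.0 203.0 [76.  75.5 73. ]
scene 0.057 18 [0.512 0.017] [0.522 0.041] 308.0 201.0 [76.5 75.  73. ]
scene 0.065 18 [0.506 0.022] [0.523 0.041] 309.0 199.0 [76.  74.5 72.5]
scene 0.073 24 [0.503 0.019] [0.521 0.041] 309.0 197.0 [123.  120.5 118. ]
scene 0.081 6 [0.514 0.018] [0.523 0.04 ] 308.0 195.0 [73. 72. 72.]
scene 0.089 18 [0.505 0.019] [0.527 0.041] 309.0 193.0 [52. 52. 52.]
scene 0.097 18 [0.502 0.024] [0.527 0.041] 310.0 192.0 [27.  27.  29.5]
scene 0.105 10 [0.502 0.024] [0.527 0.041] 311.0 190.0 [47.5 47.  47.5]
scene 0.113 3 [0.503 0.039] [0.517 0.04 ] 314.0 186.0 [98. 95. 93.]
```

Run:
```python
from h import *
P=np.load('w0.npz')['P']
for s in (slice(120,175),slice(335,390)):
    q=P[245:300,s].reshape(-1,3); q=q[(q[:,2]>.1)]; print(len(q),q.min(0),q.max(0),np.percentile(q[:,2],[1,5,20]))
c=cam('wrist');P=cloud(c)
for v in range(200,300,5): print(v,P[v,[246,251,254,258,263]].round(3).tolist(),c[0][v,254])
print(arm.get_state())
```

```text
1982 [ 0.46826335 -0.0109695   0.24545718] [0.48300544 0.01435979 0.28915354] [0.24646037 0.24978162 0.25605465]
1986 [ 0.56699967 -0.01077753  0.24443589] [0.58174201 0.01363856 0.288319  ] [0.24688491 0.2500041  0.25630414]
200 [[0.504, 0.044, 0.044], [0.507, 0.045, 0.046], [0.509, 0.045, 0.047], [0.512, 0.046, 0.048], [0.515, 0.045, 0.046]] [144 149 153]
205 [[0.504, 0.041, 0.046], [0.507, 0.042, 0.047], [0.509, 0.042, 0.047], [0.512, 0.042, 0.047], [0.515, 0.041, 0.046]] [147 152 156]
210 [[0.504, 0.039, 0.049], [0.507, 0.04, 0.052], [0.509, 0.04, 0.051], [0.512, 0.04, 0.052], [0.515, 0.039, 0.048]] [63 64 63]
215 [[0.504, 0.04, 0.058], [0.507, 0.041, 0.06], [0.509, 0.041, 0.06], [0.512, 0.04, 0.058], [0.515, 0.039, 0.058]] [63 64 64]
220 [[0.505, 0.04, 0.065], [0.508, 0.041, 0.068], [0.509, 0.041, 0.068], [0.512, 0.041, 0.068], [0.515, 0.04, 0.065]] [62 63 61]
225 [[0.505, 0.039, 0.072], [0.508, 0.04, 0.073], [0.509, 0.04, 0.074], [0.512, 0.04, 0.074], [0.514, 0.039, 0.072]] [63 64 62]
230 [[0.505, 0.039, 0.077], [0.508, 0.039, 0.078], [0.509, 0.039, 0.078], [0.511, 0.04, 0.079]
[... 1758 characters left out ...]
5, 'qpos': array([ 5.48543528e-02,  1.42155639e-01, -3.53340563e-01,  1.07529913e+00,
        3.03777560e-07,  1.62569278e+00]), 'joint_velocities': array([-0.00014182, -0.00103405, -0.00072067,  0.00010279, -0.00066236,
       -0.00018214]), 'joint_efforts': array([-1.36549253e-02, -4.20609534e+01,  3.32054365e+01, -3.00118038e-01,
       -6.73301693e-03,  6.04889510e-05]), 'eef_pos': array([0.5094699, 0.0279748, 0.0640321]), 'eef_rot': array([7.07121664e-01, 7.07091898e-01, 4.72345799e-07, 2.19230154e-07]), 'ft_force': array([-0.28570367,  0.01170761,  0.89100001]), 'torque': array([ 0.01190329,  0.1772163 , -0.00708843]), 'grasp_force': 29.334817827984807, 'opening': 0.004724447697287628}
```

Depth shows the fingers really hold the stem. The tips stand about 20 mm above the reported TCP, and 32 mm above it when open, so the true tool is about 34 mm shorter than stated. I'll open, go 34 mm lower and regrip the body.

```bash
python3 -m inch '[{"translation":[0,0,0],"yaw":0,"jaw":1},{"translation":[0,0,0],"yaw":0,"jaw":1},{"translation":[0,0,0],"yaw":0,"jaw":1},{"translation":[0,0,0],"yaw":0,"jaw":1},{"translation":[0,0,0],"yaw":0,"jaw":1},{"translation":[0,0,-0.07],"yaw":0,"jaw":1},{"translation":[0,0,-0.132],"yaw":0,"jaw":1},{"translation":[0,0,-0.132],"yaw":0,"jaw":1},{"translation":[0,0,-0.132],"yaw":0,"jaw":0},{"translation":[0,0,-0.132],"yaw":0,"jaw":0},{"translation":[0,0,-0.132],"yaw":0,"jaw":0},{"translation":[0,0,-0.132],"yaw":0,"jaw":0},{"translation":[0,0,-0.132],"yaw":0,"jaw":0}]' 30
```

```text
clock: 4.68
eef_pos: [0.5099, 0.028, 0.0315]
eef_rot: [0.707, 0.707, 0.0, 0.0]
ft_force: [-0.1, 0.7, 4.1]
opening: 0.0245
grasp_force: 29.7
```

```bash
python3 -m inch '[{"translation":[0,0,0.2],"yaw":0,"jaw":0},{"translation":[0,0,0.4],"yaw":0,"jaw":0},{"translation":[-0.02,0.1,0.4],"yaw":0,"jaw":0},{"translation":[-0.03,0.25,0.4],"yaw":0,"jaw":0},{"translation":[-0.048,0.4,0.4],"yaw":0,"jaw":0},{"translation":[-0.048,0.55,0.4],"yaw":0,"jaw":0},{"translation":[-0.048,0.7,0.4],"yaw":0,"jaw":0},{"translation":[-0.048,0.85,0.4],"yaw":0,"jaw":0},{"translation":[-0.048,1.0,0.4],"yaw":0,"jaw":0},{"translation":[-0.048,1.0,0.4],"yaw":0,"jaw":0},{"translation":[-0.048,1.0,0.4],"yaw":0,"jaw":0}]' && python3 -m inch '[{"translation":[0,0.15,0],"yaw":0,"jaw":0},{"translation":[0,0.254,0],"yaw":0,"jaw":0},{"translation":[0,0.254,-0.15],"yaw":0,"jaw":0},{"translation":[0,0.254,-0.3],"yaw":0,"jaw":0},{"translation":[0,0.254,-0.42],"yaw":0,"jaw":0},{"translation":[0,0.254,-0.5],"yaw":0,"jaw":0},{"translation":[0,0.254,-0.545],"yaw":0,"jaw":0},{"translation":[0,0.254,-0.545],"yaw":0,"jaw":0},{"translation":[0,0.254,-0.545],"yaw":0,"jaw":0}]'
```

```text
clock: 6.05
eef_pos: [0.4972, 0.2776, 0.1306]
eef_rot: [0.707, 0.707, -0.001, 0.0]
ft_force: [0.0, -0.0, -0.9]
opening: 0.0246
grasp_force: 29.7
clock: 7.18
eef_pos: [0.4981, 0.3418, -0.0042]
eef_rot: [0.707, 0.707, 0.001, 0.0]
ft_force: [0.5, 0.2, -0.8]
opening: 0.0247
grasp_force: 29.7
```

```bash
python3 -m inch '[{"translation":[0,0,-0.016],"yaw":0,"jaw":0},{"translation":[0,0,-0.016],"yaw":0,"jaw":0},{"translation":[0,0,-0.016],"yaw":0,"jaw":0.7},{"translation":[0,0,-0.016],"yaw":0,"jaw":0.7},{"translation":[0,0,-0.016],"yaw":0,"jaw":0.7},{"translation":[0,0,-0.016],"yaw":0,"jaw":0.7},{"translation":[0,0,0.1],"yaw":0,"jaw":0.7},{"translation":[0,0,0.3],"yaw":0,"jaw":0.7},{"translation":[0,0,0.5],"yaw":0,"jaw":0.7},{"translation":[0,0,0.75],"yaw":0,"jaw":0.7},{"translation":[0,-0.25,0.85],"yaw":0,"jaw":1},{"translation":[0,-0.5,0.85],"yaw":0,"jaw":1},{"translation":[0,-0.75,0.85],"yaw":0,"jaw":1},{"translation":[0,-1,0.85],"yaw":0,"jaw":1},{"translation":[0,-1,0.85],"yaw":0,"jaw":1}]' && python3 -m inch '[{"translation":[0,-0.25,0],"yaw":0,"jaw":1},{"translation":[0,-0.5,0],"yaw":0,"jaw":1},{"translation":[0,-0.75,0],"yaw":0,"jaw":1},{"translation":[0,-1,0],"yaw":0,"jaw":1},{"translation":[0,-1,0],"yaw":0,"jaw":1},{"translation":[0,-1,0],"yaw":0,"jaw":1}]' && python3 -m inch '[{"translation":[0,-0.25,0],"yaw":0,"jaw":1},{"translation":[0,-0.5,0],"yaw":0,"jaw":1},{"translation":[0,-0.72,0],"yaw":0,"jaw":1},{"translation":[0,-0.72,0],"yaw":0,"jaw":1},{"translation":[0,-0.72,0],"yaw":0,"jaw":1}]'
python3 - <<'E'
from h import *
c=cam('scene');P=cloud(c);m=np.all((P>[.4,.24,.012])&(P<[.6,.44,.08]),-1)
w=cam('wrist'); np.savez('w1.npz',a=w[0],P=cloud(w),R=w[4],t=w[5])
t=cv2.resize(c[0][210:295,370:455],(300,300))
cv2.imwrite('pics/w1.png',np.hstack([w[0],cv2.copyMakeBorder(t,0,84,0,0,0)[:, :280]])[...,::-1])
print(arm.get_state()['eef_pos'])
E
```

```text
clock: 9.05
eef_pos: [0.4972, 0.0881, 0.2077]
eef_rot: [0.709, 0.705, 0.0, 0.0]
ft_force: [0.4, 1.4, -0.2]
opening: 0.0854
grasp_force: 0.0
clock: 9.8
eef_pos: [0.4976, -0.158, 0.2071]
eef_rot: [0.707, 0.707, 0.0, -0.0]
ft_force: [-0.2, 1.1, 0.3]
opening: 0.0856
grasp_force: 0.0
clock: 10.42
eef_pos: [0.4982, -0.3367, 0.2071]
eef_rot: [0.706, 0.708, 0.0, -0.0]
ft_force: [0.8, 0.2, -0.0]
opening: 0.0853
grasp_force: 0.0
[ 0.49812063 -0.33647061  0.20752144]
```

View pics/w1.png

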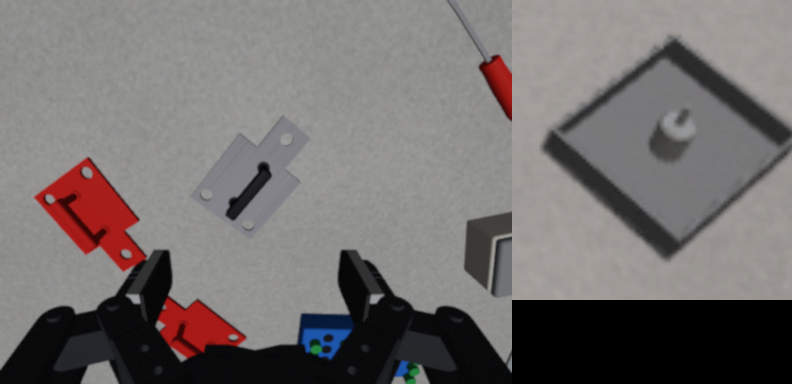

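The cup stands in the tray. The grey cover's holes are at (206,195), (249,226) and (286,139) in the wrist picture, with the handle running along the tongue direction.

Run:
```python
from h import *
c=cam('wrist');P=cloud(c)
g=cv2.cvtColor(c[0],cv2.COLOR_RGB2GRAY)
hsv=cv2.cvtColor(c[0],cv2.COLOR_RGB2HSV)
for p in((206,195),(249,226),(286,139)): print(c[0][p[1],p[0]],c[0][p[1]+12,p[0]])
uv=[]
for u,v in((206,195),(249,226),(286,139)):
    r=9;q=c[0][v-r:v+r+1,u-r:u+r+1].astype(float); 
    bg=np.median(q.reshape(-1,3),0); print(bg)
    s=q[...,0]-q[...,2]; s=s-np.median(s)   # warm bench vs bluish plate
    yy,xx=np.mgrid[-r:r+1,-r:r+1]; m=(cv2.GaussianBlur(s,(3,3),0)>4)&(xx**2+yy**2<=64)
    uv.append([u+xx[m].mean(),v+yy[m].mean()]); print(m.sum())
W=ray(c,uv,.004); o,th,e=fit(W,H); print(uv,'cover',o,np.degrees(th),e)
# handle points and plate
m=np.all((P>[.4,-.45,.036])&(P<[.6,-.28,.06]),-1);q=P[m];print('handle',len(q),q[:,2].max(),cv2.minAreaRect((q[:,:2]*1000).astype(np.float32)))
hu=np.argwhere((g<60)&np.all((P>[.4,-.45,.02])&(P<[.6,-.28,.07]),-1));print(cv2.minAreaRect(hu[:,::-1].astype(np.float32)))
print('tcp',arm.get_state()['eef_pos'],arm.get_state()['eef_rot'],arm.get_state()['qpos'])
```

```text
[147 147 146] [132 131 136]
[146 146 145] [138 137 140]
[151 150 149] [128 127 133]
[131. 130. 136.]
83
[131. 130. 136.]
73
[130. 129. 135.]
108
[[np.float64(205.80722891566265), np.float64(194.19277108433735)], [np.float64(247.94520547945206), np.float64(224.6986301369863)], [np.float64(285.98148148148147), np.float64(138.84259259259258)]] cover [ 0.49031976 -0.36911011] 51.62599619402568 [0.00022422 0.00045177 0.00050266]
handle 793 0.04969983415440038 ((490.5196228027344, -368.0831604003906), (73.42096710205078, 14.335073471069336), 51.52898406982422)
((248.1393280029297, 192.53277587890625), (13.187798500061035, 62.09788131713867), 39.80556869506836)
tcp [ 0.49807144 -0.33662798  0.207662  ] [7.06170846e-01 7.08041452e-01 1.40554927e-04 1.37430868e-04] [-5.94458891e-01  2.72323933e-01  1.26648245e-01  1.42479772e+00
  2.24264820e-04  9.73692036e-01]
```

```bash
python3 -m inch '[{"translation":[-0.03,-0.127,0],"yaw":-0.11,"jaw":1},{"translation":[-0.03,-0.127,-0.1],"yaw":-0.22,"jaw":1},{"translation":[-0.03,-0.127,-0.2],"yaw":-0.33,"jaw":1},{"translation":[-0.03,-0.127,-0.3],"yaw":-0.427,"jaw":1},{"translation":[-0.03,-0.127,-0.4],"yaw":-0.427,"jaw":1},{"translation":[-0.03,-0.127,-0.5],"yaw":-0.427,"jaw":1},{"translation":[-0.03,-0.127,-0.6],"yaw":-0.427,"jaw":1},{"translation":[-0.03,-0.127,-0.7],"yaw":-0.427,"jaw":1},{"translation":[-0.03,-0.127,-0.77],"yaw":-0.427,"jaw":1},{"translation":[-0.03,-0.127,-0.822],"yaw":-0.427,"jaw":1},{"translation":[-0.03,-0.127,-0.822],"yaw":-0.427,"jaw":1},{"translation":[-0.03,-0.127,-0.822],"yaw":-0.427,"jaw":1},{"translation":[-0.03,-0.127,-0.822],"yaw":-0.427,"jaw":0},{"translation":[-0.03,-0.127,-0.822],"yaw":-0.427,"jaw":0},{"translation":[-0.03,-0.127,-0.822],"yaw":-0.427,"jaw":0},{"translation":[-0.03,-0.127,-0.822],"yaw":-0.427,"jaw":0},{"translation":[-0.03,-0.127,-0.822],"yaw":-0.427,"jaw":0},{"translation":[-0.03,-0.127,-0.822],"yaw":-0.427,"jaw":0},{"translation":[-0.03,-0.127,-0.822],"yaw":-0.427,"jaw":0}]' 80
```

```text
clock: 12.95
eef_pos: [0.4901, -0.3704, 0.002]
eef_rot: [0.9, 0.435, 0.0, 0.0]
ft_force: [-1.2, 0.1, 3.4]
opening: 0.0128
grasp_force: 78.7
```

```bash
python3 -m inch '[{"translation":[0,0,0.06],"yaw":0,"jaw":0},{"translation":[0,0,0.15],"yaw":0,"jaw":0},{"translation":[0,0,0.3],"yaw":0,"jaw":0},{"translation":[0,0,0.45],"yaw":0,"jaw":0},{"translation":[0,0,0.6],"yaw":0,"jaw":0},{"translation":[0.01,0.1,0.6],"yaw":-0.03,"jaw":0},{"translation":[0.02,0.22,0.6],"yaw":-0.08,"jaw":0},{"translation":[0.03,0.35,0.6],"yaw":-0.13,"jaw":0},{"translation":[0.04,0.48,0.6],"yaw":-0.18,"jaw":0},{"translation":[0.05,0.61,0.6],"yaw":-0.23,"jaw":0},{"translation":[0.051,0.74,0.6],"yaw":-0.28,"jaw":0},{"translation":[0.051,0.87,0.6],"yaw":-0.33,"jaw":0},{"translation":[0.051,0.97,0.6],"yaw":-0.375,"jaw":0},{"translation":[0.051,1,0.6],"yaw":-0.375,"jaw":0},{"translation":[0.051,1,0.6],"yaw":-0.375,"jaw":0}]' && python3 -m inch '[{"translation":[0,0.1,0],"yaw":0,"jaw":0},{"translation":[0,0.22,0],"yaw":0,"jaw":0},{"translation":[0,0.34,0],"yaw":0,"jaw":0},{"translation":[0,0.45,0],"yaw":0,"jaw":0},{"translation":[0,0.53,0],"yaw":0,"jaw":0},{"translation":[0,0.563,0],"yaw":0,"jaw":0},{"translation":[0,0.563,-0.1],"yaw":0,"jaw":0},{"translation":[0,0.563,-0.2],"yaw":0,"jaw":0},{"translation":[0,0.563,-0.26],"yaw":0,"jaw":0},{"translation":[0,0.563,-0.26],"yaw":0,"jaw":0},{"translation":[0,0.563,-0.26],"yaw":0,"jaw":0},{"translation":[0,0.563,-0.26],"yaw":0,"jaw":0}]'
python3 - <<'E'
from h import *
w=cam('wrist');s=cam('scene');d=cam('side')
import pickle;pickle.dump((w,s,d),open('v2.pkl','wb'))
S=cv2.resize(s[0][165:245,270:350],(400,400),interpolation=cv2.INTER_CUBIC);D=cv2.resize(d[0][140:220,180:260],(400,400),interpolation=cv2.INTER_CUBIC)
cv2.imwrite('pics/v2.png',np.hstack([S,D])[...,::-1]);cv2.imwrite('pics/w2.png',w[0][...,::-1])
print(arm.get_state()['eef_pos'],arm.get_state()['eef_rot'])
E
```

```text
clock: 14.82
eef_pos: [0.5027, -0.1202, 0.152]
eef_rot: [0.988, 0.156, -0.0, 0.0]
ft_force: [-0.4, -0.8, -2.6]
opening: 0.013
grasp_force: 78.4
clock: 16.32
eef_pos: [0.5034, 0.0204, 0.0878]
eef_rot: [0.988, 0.155, 0.001, 0.0]
ft_force: [-0.6, 0.0, -3.1]
opening: 0.0127
grasp_force: 78.5
[0.50310237 0.02053992 0.0873377 ] [9.87926838e-01 1.54920322e-01 5.03223626e-04 5.16291047e-05]
```

View pics/w2.png

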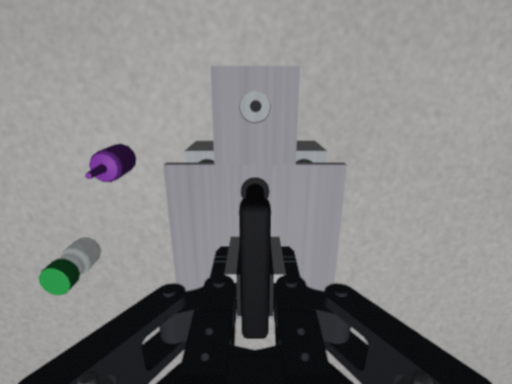

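View pics/v2.png

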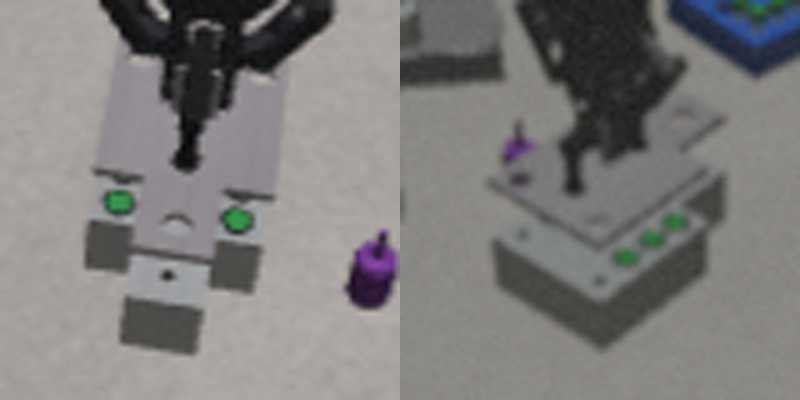

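The wrist view shows the cover right way round over the block. Hole2 at (255,107) has the thread visible in it, and the plate corners can be measured.

```bash
cat > m.py <<'E'
from h import *
def meas(w,zt,pts,hole):
    P=cloud(w); g=cv2.cvtColor(w[0],cv2.COLOR_RGB2GRAY)
    L=np.array([[.095,.022],[.095,-.022],[.045,.05],[.045,-.05]])
    uv=cv2.cornerSubPix(g,np.array(pts,np.float32).reshape(-1,1,2),(5,5),(-1,-1),(cv2.TERM_CRITERIA_EPS+cv2.TERM_CRITERIA_MAX_ITER,50,.01)).reshape(-1,2)
    m=np.zeros(g.shape,np.uint8); cv2.fillPoly(m,[np.array([uv[0]+[5,5],uv[1]+[-5,5],uv[3]+[-10,10],uv[2]+[10,10]],np.int32)],1)
    q=P[(m>0)]; q=q[abs(q[:,2]-zt)<.006]; A=np.c_[q[:,:2]-[.55,.035],np.ones(len(q))]; k=np.linalg.lstsq(A,q[:,2],rcond=None)[0]
    print('plane slope,z',k,len(q))
    for z in(zt,k[2]):
        W=ray(w,uv,z); o,th,e=fit(W,L)
        sc=np.linalg.norm(W[2]-W[3])/.1
        print('z',round(z,4),'cover',o.round(4),np.degrees(th).round(2),'res',e.round(4),'scale',sc)
    print(uv.round(1).tolist()); t=darkc(w[0],*hole,r=6); T=ray(w,[t],.045); print('thread2',T, 'exp',[.5743,.0433])
E
python3 - <<'E'
from m import *; import pickle
w,s,d=pickle.load(open('v2.pkl','rb'))
meas(w,.0915,[[211,66],[298,66],[164,163],[345,163]],(256,106))
E
```

```text
plane slope,z [0.00707836 0.0010865  0.09267238] 8983
z 0.0915 cover [0.5044 0.0212] 17.81 res [0.0001 0.0002 0.0001 0.0001] scale 1.0007859147181692
z 0.0927 cover [0.5045 0.0213] 17.81 res [0.0003 0.0003 0.0004 0.0005] scale 0.9933332002042928
[[210.3000030517578, 65.5], [299.3999938964844, 65.5999984741211], [163.39999389648438, 163.3000030517578], [346.0, 163.3000030517578]]
thread2 [[0.5740777  0.04325283 0.045     ]] exp [0.5743, 0.0433]
```

```bash
python3 -m inch '[{"translation":[-0.006,-0.004,-0.03],"yaw":0,"jaw":0},{"translation":[-0.006,-0.004,-0.06],"yaw":0,"jaw":0},{"translation":[-0.006,-0.004,-0.09],"yaw":0,"jaw":0},{"translation":[-0.006,-0.004,-0.1],"yaw":0,"jaw":0},{"translation":[-0.006,-0.004,-0.1],"yaw":0,"jaw":0},{"translation":[-0.006,-0.004,-0.1],"yaw":0,"jaw":0},{"translation":[-0.006,-0.004,-0.1],"yaw":0,"jaw":0},{"translation":[-0.006,-0.004,-0.1],"yaw":0,"jaw":0}]'
python3 - <<'E'
from m import *
w=cam('wrist');meas(w,.0665,[[211,66],[298,66],[164,163],[345,163]],(256,108))
s=cam('scene'); P=cloud(s); m=np.all((P>[.4,.24,.012])&(P<[.6,.44,.024]),-1)
S=cv2.resize(s[0][210:295,370:455],(256,256))
cv2.imwrite('pics/end.png',np.hstack([w[0],cv2.copyMakeBorder(S,0,128,0,0,0)])[...,::-1])
st=arm.get_state();print(st['eef_pos'],st['joint_velocities'].round(4),st['ft_force'])
E
```

```text
clock: 17.48
eef_pos: [0.5014, 0.0195, 0.0619]
eef_rot: [0.988, 0.155, 0.0, 0.0]
ft_force: [0.5, 0.3, -3.4]
opening: 0.0127
grasp_force: 78.6
plane slope,z [0.00544909 0.00118723 0.066793  ] 8981
z 0.0665 cover [0.5024 0.0204] 17.89 res [0.0003 0.0003 0.0004 0.0004] scale 0.9942237468548538
z 0.0668 cover [0.5024 0.0204] 17.89 res [0.0003 0.0004 0.0005 0.0005] scale 0.992362237584564
[[210.10000610351562, 65.5], [299.1000061035156, 65.5999984741211], [163.5, 163.1999969482422], [345.8999938964844, 163.10000610351562]]
thread2 [[0.57363533 0.0430929  0.045     ]] exp [0.5743, 0.0433]
[0.50131602 0.01948307 0.06186448] [-0.001   0.0006 -0.0003 -0.001  -0.0013  0.0021] [ 0.26250777 -0.46955711 -3.03849491]
```

View pics/end.png

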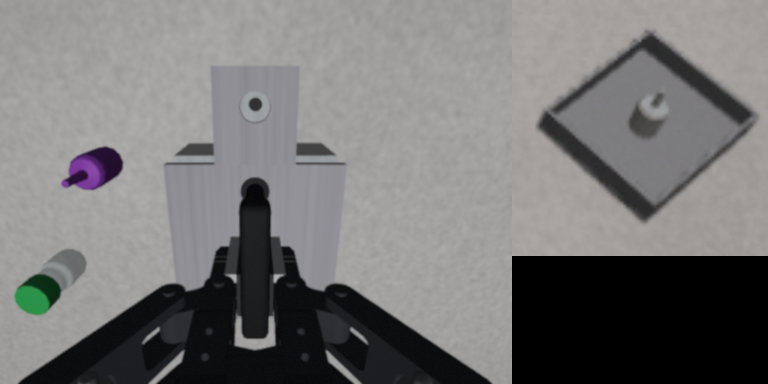

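The cover is within about 0.5 mm and 0.1° of the block, level, about 15 mm above it and still. The cup is in the tray.

```bash
python3 -c "from cell import arm; print(arm.finish_job())"
```

```text
the job is handed in; nothing more can be done
None
```

The job is handed in, no verdict shown: the filter cup stands in the tray, and the steel cover is held level and still about 15 mm above the vial block with its holes within about 1 mm of the threads.

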